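# Fetch the manifold from behind the parts boxes

### The arm

A 6-joint arm with a two-finger parallel gripper is mounted at the origin on the work surface. World frame = base frame: x ahead of the robot, y to its left, z up, the work surface at z = 0. Lengths are in m, angles in rad, forces in N, time in s.
With the tool pointing down it reaches from about 0.3 to 0.875 m from the base axis. Payload 6.4 kg.
Tool frame: the origin (TCP) lies between the finger pads; the fingertips stand 19 mm ahead of it and the grasp point (between the pads) is the TCP; z points along the fingers, y is the direction in which the jaws open and shut (so a half turn about z gives the same grasp; the last joint's range is limited). The gripper opens to 85 mm and grips with 20 to 120 N. Pads are 22 mm wide; open, the fingers measure 114 mm over their backs; the gripper's body (76 mm by 85 mm) begins 54 mm behind the grasp point. The pads swing forward as they close: fully open they stand 13 mm farther back than shut.
Start: joints at [1.001, 0.181, 1.607, -0, 1.354, -0.206], TCP at [0.205, 0.537, 0.25] pointing down, gripper open.
Joint ranges: [-2.99, 2.99], [-0.89, 2.07], [0.3, 2.58], [-1.14, 4.28], [0, 2.63], [-3.12, 3.12]. Speed limits (rad/s): [2.57, 2.57, 3.01, 3.14, 3.14, 3.14].

### API

Orientations are given as a unit quaternion [w, x, y, z].
In Python, from bench import * gives the robot as it stands.
- The arm moves only by the tool apply_moves, never from a script. Its argument "moves" is a list that holds one entry, the list of rows, each a list of 7 numbers: the shift along the tool's x, y, z in cm, then the turn, a rotation vector about the tool's x, y, z in rad, then the opening, from 0 (shut) to 1 (fully open). A call has 1 to 8 rows; each row is the pose to reach, as a shift and turn from the pose commanded when the call began, along the tool's axes at that moment; what a row does not reach only later rows make up. A row lasts 1/10 s, in which the tool goes at most 50 mm and 8.59 degrees, less where a joint would pass 70% of its speed; a pose out of reach is approached as far as the arm can. A call with a gripper value outside its range is refused whole. The fingers move at their own pace and stop on an object; the grip force is fixed at half the most. Time passes only in rows, so rows that repeat a pose let the fingers close. It gives the time, the measured TCP pose, the force and the opening at its end, in the units of the state.
- get_obs(): the state, without advancing time (a new reading comes with each control period).
- camera(name): name is "scene" or "side" or "wrist"; returns the picture (384x512x3 uint8, red, green, blue); there is no depth.
- get_calibration(name): a dict with "vertical_fov" (degrees; the focal length in pixels is half the picture's height over the tangent of half this angle, whatever the lens; pixels are square), "cx", "cy" (the principal point, pixels), "R" (3x3) and "t" (3): a world point X has camera coordinates R X + t. Camera axes: x right, y down, z forward; pixel columns grow to the right and rows downward; lengths in m; the calibration is good to about 2 mm. A picture is of the moment at which its call begins: read the wrist's pose just before it. get_calibration takes no time and is no camera call; for the wrist camera it gives the pose at the moment of the call.
- hand_in(): hands the job in, once; it reports no verdict.
The state is a dict: "time_s": time; "q": joint angles; "dq": joint speeds; "joint_efforts": joint torques, N m; "eef_pos": TCP position; "eef_rot": TCP orientation; "wrist_force": force on the tool from outside, world axes, zero at the start; "torque": the same for the moment, N m; "opening": opening from 0.0 (shut) to 1.0 (fully open).
Only numpy, scipy, OpenCV 4.12 (cv2) and the standard library are available. Lean on these libraries where they do the work, as an engineer would, in place of code of your own. Each camera call takes 0.05 s, during which the arm holds its last target. There are 200 camera calls.

### The job

Lift the red and the yellow parts box out of the tray and stand both upright on the green mat, then take the aluminium manifold that was behind them and lay it flat in the blue nest, lengthwise between its rims, while the boxes wait on the mat. Then put each box back squarely on the pad of its own colour in the tray. Set everything down, drop and tip nothing, and leave the screwdriver, the bottle and the gauge where they are.

Things in the scene. Friction and masses are not known exactly. Their poses are not given: they have to be found in the camera images.
- red_box: Loose red closed box, 0.14-0.28 kg, 60 mm (x) by 80 mm (y), lid top 50 mm above its underside. A black grip tab stands mid-lid: 16 mm thick (x), 44 mm long (y), 36 mm tall (top 86 mm above the underside); grip it across its thickness. Origin: centre of underside, z up. Starts on the red pad, axes within 3 degrees of the pad's; half a turn does not matter.
- yellow_box: Loose yellow closed box, 0.14-0.28 kg, 60 mm (x) by 80 mm (y), lid top 50 mm above its underside. A black grip tab stands mid-lid: 16 mm thick (x), 44 mm long (y), 36 mm tall (top 86 mm above the underside); grip it across its thickness. Origin: centre of underside, z up. Starts on the yellow pad, axes within 3 degrees of the pad's; half a turn does not matter.
- manifold: Loose aluminium bar, 0.28-0.56 kg: 32 mm wide (x), 110 mm long (y), 40 mm high, a brass stub (22 mm dia., 10 mm long, axis 20 mm up) on each end, both alike. Origin: centre of underside, z up. Starts on the 4 mm tray floor behind both boxes, lying along their row, 5 to 9 mm behind them, 36 mm before the back wall: no finger fits in front until they are gone. Grip across its width, mid-length.
- red_pad: Fixed red plate 68 mm (x) by 88 mm (y), 2 mm thick, on the 4 mm floor of a dark tray: the red box's place. Origin: centre of its underside. +x points to the manifold. The pads lie side by side along y, 92 mm apart, in either order, so the boxes stand 12 mm apart. Tray walls: sides 18 mm high, 58 mm outward of the pads' centres; back 35 mm high, 106 mm to +x; none in front.
- yellow_pad: Fixed yellow plate 68 mm (x) by 88 mm (y), 2 mm thick, on the 4 mm floor of a dark tray: the yellow box's place. Origin: centre of its underside. +x points to the manifold. The pads lie side by side along y, 92 mm apart, in either order, so the boxes stand 12 mm apart. Tray walls: sides 18 mm high, 58 mm outward of the pads' centres; back 35 mm high, 106 mm to +x; none in front.
- mat: Fixed green mat, 210 mm along its x, 130 mm along its y, 3 mm thick: the side area for the boxes. Origin: centre of the underside; top face 3 mm above. Both boxes fit side by side along its x with centres 50 mm either side of the mat's centre and long sides along its y.
- nest: Fixed blue fixture block, 170 mm along its x, 72 mm along its y, with a shallow open pocket 150 mm (x) by 52 mm (y) for the manifold: pocket floor 10 mm above the underside, rim top 18 mm above it, so the rim is 8 mm high. The manifold's length goes along the nest's x. Origin: centre of the underside.
- screwdriver: Bystander: loose screwdriver lying on the table, about 200 mm long along its x. Leave alone. Origin: on its underside.
- bottle: Bystander: loose upright white bottle with a red cap, 44 mm in diameter, 100 mm high. Leave alone. Origin: centre of the underside.
- gauge: Bystander: loose round steel dial gauge with a white face, 54 mm in diameter, 24 mm high. Leave alone. Origin: centre of the underside.

How it is judged:
On the way, in this order (a step that is already met when the one before it is completed fails the run):
1. both boxes stand released on the green mat, the manifold still in its place in the tray (x of red_box in the frame of mat between -0.09 and 0.09 m and y of red_box in the frame of mat between -0.055 and 0.055 m and z of red_box in the frame of mat between -0.008 and 0.008 m and angle between each of red_box, yellow_box's own z axis and vertical below 0.1 rad and x of yellow_box in the frame of mat between -0.09 and 0.09 m and y of yellow_box in the frame of mat between -0.055 and 0.055 m and z of yellow_box in the frame of mat between -0.008 and 0.008 m and linear speed of each of red_box, yellow_box below 0.02 m/s and angular speed of each of red_box, yellow_box below 0.2 rad/s and contact force between each of red_box, yellow_box and the fingers below 0.1 N and distance of manifold from where it was at the start of the episode below 0.03 m), for 0.2 s.
2. the manifold lies released in the nest while both boxes still stand on the mat (x of manifold in the frame of nest between -0.015 and 0.015 m and y of manifold in the frame of nest between -0.015 and 0.015 m and z of manifold in the frame of nest below 0.013 m and angle between manifold's own z axis and vertical below 0.06 rad and angle between the y axis of manifold and the x axis of nest, either way round below 0.2 rad and linear speed of manifold below 0.02 m/s and angular speed of manifold below 0.2 rad/s and contact force between manifold and the fingers below 0.1 N and x of red_box in the frame of mat between -0.09 and 0.09 m and y of red_box in the frame of mat between -0.055 and 0.055 m and z of red_box in the frame of mat between -0.008 and 0.008 m and angle between each of red_box, yellow_box's own z axis and vertical below 0.1 rad and x of yellow_box in the frame of mat between -0.09 and 0.09 m and y of yellow_box in the frame of mat between -0.055 and 0.055 m and z of yellow_box in the frame of mat between -0.008 and 0.008 m), for 0.2 s.
At the end, for the whole second after the job is handed in: Each box stands upright on the pad of its own colour, within 12 mm of its centre and 11 degrees of square (half a turn does not matter); the manifold lies flat on the floor of the nest's pocket, lengthwise within 11 degrees and within 15 mm of its middle; all released and at rest (horizontal distance between red_box and red_pad below 0.012 m and angle between the x axis of red_box and the x axis of red_pad, either way round below 0.2 rad and z of red_box in the frame of red_pad between -0.007 and 0.007 m and angle between each of red_box, yellow_box's own z axis and vertical below 0.1 rad and linear speed of each of red_box, yellow_box, manifold below 0.02 m/s and angular speed of each of red_box, yellow_box, manifold below 0.2 rad/s and contact force between each of red_box, yellow_box, manifold and the fingers below 0.1 N and horizontal distance between yellow_box and yellow_pad below 0.012 m and angle between the x axis of yellow_box and the x axis of yellow_pad, either way round below 0.2 rad and z of yellow_box in the frame of yellow_pad between -0.007 and 0.007 m and x of manifold in the frame of nest between -0.015 and 0.015 m and y of manifold in the frame of nest between -0.015 and 0.015 m and z of manifold in the frame of nest below 0.013 m and angle between manifold's own z axis and vertical below 0.06 rad and angle between the y axis of manifold and the x axis of nest, either way round below 0.2 rad); the robot touches nothing.
It fails at once if the screwdriver, bottle or gauge is moved more than 20 mm (distance of any of screwdriver, bottle, gauge from where it was at the start of the episode above 0.02 m).
It fails at once if a box or the manifold is tipped by more than 35 degrees (angle between any of red_box, yellow_box, manifold's own z axis and vertical above 0.61 rad).
It fails at once if a box or the manifold is let go in the air (more than about 3 cm up) ((height (world z) of red_box above 0.04 m and contact force between red_box and the fingers below 0.05 N) or (height (world z) of yellow_box above 0.04 m and contact force between yellow_box and the fingers below 0.05 N) or (height (world z) of manifold above 0.04 m and contact force between manifold and the fingers below 0.05 N)).
It also fails if it takes over 112 s, if anything falls off the work surface, if the arm or the gripper's body presses on something with over 40 N, if the wrist force passes 120 N, or if a joint passes its speed limit or range.

## Working session

There is one attempt and no reset: what is moved stays moved. The work goes in short steps, Python scripts to look and compute and a tool call to move; the robot and the scene stay as the last step left them, time stands still between calls to the robot, and variables do not carry over. Pictures are saved under pics/ and viewed, about 12 in all and at most 16, crops included, and the job is handed in when it is done.

Besides the shell and the picture viewer there is one more tool, called after "Emit:" in YAML: its name, and indented under it one key for each argument. apply_moves: Moves the arm, as the interface text tells. Its arguments: {"type":"object","properties":{"moves":{"type":"array","items":{"type":"array","items":{"type":"array","items":{"type":"number"}}}}},"required":["moves"]}

```bash
mkdir -p pics; ls; python3 - <<'E'
from bench import *
import cv2,numpy as np
o=get_obs();print({k:np.round(v,3) for k,v in o.items()})
for n in ("scene","side","wrist"):
    c=get_calibration(n);im=camera(n);cv2.imwrite(f"pics/{n}0.png",im[:,:,::-1])
    C=-np.array(c["R"]).T@np.array(c["t"]);print(n,c["vertical_fov"],c["cx"],c["cy"],C.round(3),c.keys());print(np.round(c["R"],3).tolist())
E
```

```text
pics
{'time_s': np.float64(0.0), 'q': array([ 1.001,  0.182,  1.608,  0.   ,  1.354, -0.206]), 'dq': array([-0.001,  0.001, -0.   ,  0.   ,  0.001,  0.002]), 'joint_efforts': array([ 1.0000e-03, -4.4485e+01, -3.5136e+01, -0.0000e+00,  8.0000e-03,
       -0.0000e+00]), 'eef_pos': array([0.204, 0.537, 0.249]), 'eef_rot': array([-0.   ,  0.181,  0.983, -0.001]), 'wrist_force': array([-0.733,  0.148, -0.397]), 'torque': array([0.009, 0.044, 0.057]), 'opening': np.float64(1.0)}
scene 56.284292076934285 257.7017859556962 189.1684684686207 [1.153 0.645 0.682] dict_keys(['vertical_fov', 'cx', 'cy', 'R', 't'])
[[-0.758, 0.652, 0.003], [0.39, 0.457, -0.799], [-0.522, -0.605, -0.601]]
side 44.644526525113825 256.12454871509544 190.98426751830723 [ 0.286 -0.578  0.889] dict_keys(['vertical_fov', 'cx', 'cy', 'R', 't'])
[[0.877, -0.48, -0.002], [-0.379, -0.69, -0.616], [0.294, 0.541, -0.788]]
wrist 66.28774931015533 251.4492591068241 194.32375542166443 [0.136 0.563 0.373] dict_keys(['vertical_fov', 'cx', 'cy', 'R', 't'])
[[0.356, 0.935, -0.002], [0.895, -0.34, 0.29], [0.27, -0.105, -0.957]]
```

View pics/scene0.png

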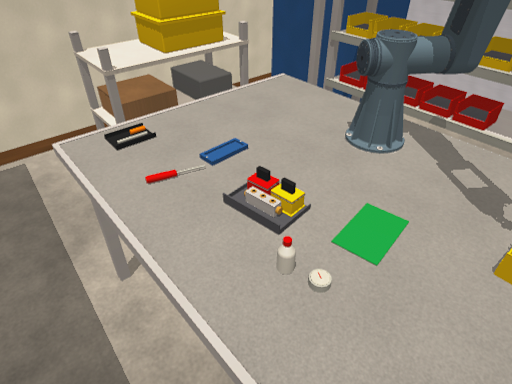

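View pics/side0.png

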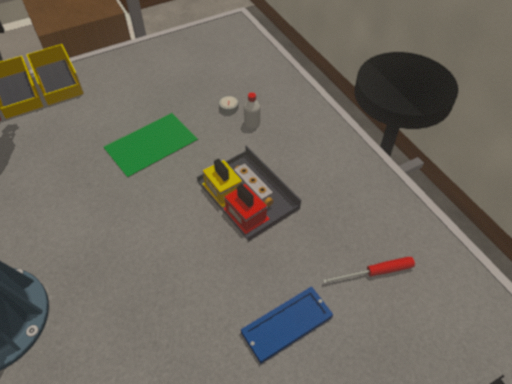

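The scene view shows the tray with red (265,180) and yellow (288,200) boxes and the manifold behind them, the mat at (370,233) and the nest at (225,151). The side view has the mat at (150,144) and the nest at (287,323), with the bottle and gauge beyond the tray.

```bash
cat > h.py <<'E'
from bench import *
import cv2,numpy as np
from scipy.spatial.transform import Rotation as Rot
def cast(c,px,z):
    "pixels -> world points on plane z"
    px=np.atleast_2d(np.array(px,float)); f=192/np.tan(np.radians(c["vertical_fov"])/2)
    d=np.c_[(px[:,0]-c["cx"])/f,(px[:,1]-c["cy"])/f,np.ones(len(px))]@np.array(c["R"])
    C=-np.array(c["R"]).T@np.array(c["t"])
    return C+d*((z-C[2])/d[:,2])[:,None]
def project(c,X):
    f=192/np.tan(np.radians(c["vertical_fov"])/2)
    p=np.atleast_2d(X)@np.array(c["R"]).T+np.array(c["t"])
    return p[:,:2]/p[:,2:]*f+[c["cx"],c["cy"]]
HSV=dict(green=((50,120,40),(75,255,255)),blue=((100,120,40),(125,255,255)),yellow=((22,150,80),(34,255,255)))
def mask(im,col):
    h=cv2.cvtColor(im,cv2.COLOR_RGB2HSV)
    if col=="red": return cv2.inRange(h,(0,160,60),(6,255,255))|cv2.inRange(h,(174,160,60),(180,255,255))
    if col=="black": return cv2.inRange(h,(0,0,0),(180,255,32))
    return cv2.inRange(h,*HSV[col])
def blobs(m,amin=60):
    cs,_=cv2.findContours(m,cv2.RETR_EXTERNAL,cv2.CHAIN_APPROX_NONE)
    return sorted([k for k in cs if cv2.contourArea(k)>amin],key=cv2.contourArea,reverse=True)
def rect(P):
    "min-area rectangle of world points: centre, (long,short) mm, long-axis angle deg"
    P=np.asarray(P)[:,:2]; b=cv2.boxPoints(cv2.minAreaRect((P*1000).astype(np.float32)))
    e=b[1]-b[0],b[2]-b[1]; L=max(e,key=np.linalg.norm); S=min(e,key=np.linalg.norm)
    return b.mean(0).round(1),np.round([np.linalg.norm(L),np.linalg.norm(S)],1),round(np.degrees(np.arctan2(L[1],L[0]))%180,1)
def tool():
    o=get_obs(); w=o["eef_rot"]; return np.array(o["eef_pos"]),Rot.from_quat([w[1],w[2],w[3],w[0]])
def to(xyz,yaw_jaw=None):
    "shift (cm, tool axes) and yaw turn about tool z to bring TCP to xyz with jaw (tool y) along yaw_jaw deg"
    p,R=tool(); print("pos",p.round(4),"shift cm",(R.inv().apply(np.array(xyz)-p)*100).round(2))
    y=R.as_matrix()[:,1]; a=np.degrees(np.arctan2(y[1],y[0])); print("jaw deg",round(a,2),"tilt",np.degrees(np.arccos(-R.as_matrix()[2,2])).round(2))
    if yaw_jaw is not None:
        d=(yaw_jaw-a+90)%180-90; print("turn about tool z rad",round(-np.radians(d),4))
E
python3 - <<'E'
from h import *
for n in ("scene","side"):
    im=cv2.imread(f"pics/{n}0.png")[:,:,::-1].copy();c=get_calibration(n)
    for col,z in(("green",.003),("blue",.018)):
        k=blobs(mask(im,col),300)[0].reshape(-1,2);print(n,col,rect(cast(c,k,z)))
    for col in("yellow","red"):
        for k in blobs(mask(im,col),60)[:5]:
            k=k.reshape(-1,2);print(n,col,k.mean(0).round(),cast(c,k.mean(0),.03).round(3))
    for k in blobs(mask(im,"black"),20)[:12]:
        k=k.reshape(-1,2)
        if 200<k[:,0].mean()<310 and 150<k[:,1].mean()<240:print(n,"blk",k.mean(0).round(),len(k),cast(c,k.mean(0),.075).round(3))
tool_=to([.5,0,.3],0)
E
```

```text
scene green (array([451.4, 305.8], dtype=float32), array([209.2, 128.9], dtype=float32), np.float32(9.6))
scene blue (array([ -974.5, -1474.8], dtype=float32), array([2348. ,  399.1], dtype=float32), np.float32(42.3))
scene yellow [178.  21.] [[-0.383 -2.109  0.03 ]]
scene yellow [392.  26.] [[-1.569 -0.928  0.03 ]]
scene yellow [286. 198.] [[0.551 0.076 0.03 ]]
scene yellow [506. 267.] [[0.34  0.598 0.03 ]]
scene yellow [500.  45.] [[-1.63  -0.171  0.03 ]]
scene red [448. 101.] [[-0.495  0.045  0.03 ]]
scene red [353.  76.] [[-0.433 -0.437  0.03 ]]
scene red [161. 176.] [[ 0.775 -0.265  0.03 ]]
scene red [263. 180.] [[ 0.544 -0.035  0.03 ]]
scene red [287. 241.] [[0.673 0.203 0.03 ]]
scene blk [288. 186.] 41 [[0.551 0.08  0.075]]
scene blk [263. 174.] 37 [[ 0.565 -0.011  0.075]]
side green (array([451.4, 304.6], dtype=float32), array([206.8, 127.1], dtype=float32), np.float32(9.6))
side blue (array([ 508.5, -292.3], dtype=float32), array([168.9,  72.4], dtype=float32), np.float32(3.7))
side yellow [54. 73.] [[0.301 0.676 0.03 ]]
side yellow [19. 88.] [[0.197 0.658 0.03 ]]
side yellow [222. 182.] [[0.549 0.076 0.03 ]]
side red [246. 201.] [[ 0.573 -0.001  0.03 ]]
side red [391. 265.] [[ 0.758 -0.294  0.03 ]]
side red [246. 220.] [[ 0.548 -0.048  0.03 ]]
pos [0.2043 0.537  0.2496] shift cm [-46.74 -39.68  -5.  ]
jaw deg 69.16 tilt 0.08
turn about tool z rad 1.207
```

View pics/wrist0.png

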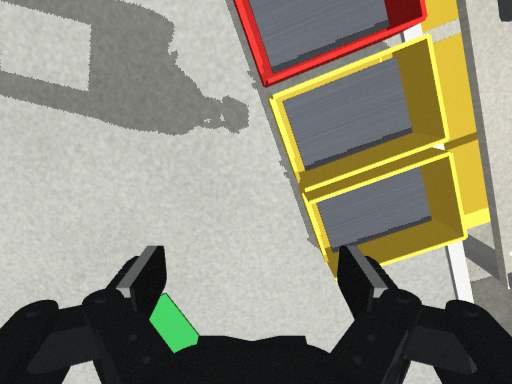

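Side and scene agree on the mat (0.451, 0.305, 9.6°). The side view gives the nest at (0.5085, -0.292, 3.7°), and its measured size is right. The boxes are near x 0.55. I'm moving above the tray for a close look.

Emit:
apply_moves:
  moves:
    - [[-50, -28.8, -5, 0, 0, 1.055, 1], [-50, -28.8, -5, 0, 0, 1.055, 1], [-50, -28.8, -5, 0, 0, 1.055, 1], [-50, -28.8, -5, 0, 0, 1.055, 1], [-50, -28.8, -5, 0, 0, 1.055, 1], [-50, -28.8, -5, 0, 0, 1.055, 1], [-50, -28.8, -5, 0, 0, 1.055, 1], [-50, -28.8, -5, 0, 0, 1.055, 1]]

```text
time_s: 0.95
eef_pos: [0.4573, 0.2268, 0.285]
eef_rot: [-0.0, 0.653, 0.757, 0.0]
wrist_force: [1.1, 1.6, 0.2]
opening: 0.996
```

```bash
python3 -c "
from h import *
to([.57,.09,.30],8.7)"
```

```text
pos [0.4573 0.2268 0.285 ] shift cm [-15.19   9.13  -1.51]
jaw deg 8.46 tilt 0.01
turn about tool z rad -0.0043
```

Emit:
apply_moves:
  moves:
    - [[-14, 8.5, -1.5, 0, 0, 0, 1], [-14, 8.5, -1.5, 0, 0, 0, 1], [-14, 8.5, -1.5, 0, 0, 0, 1], [-14, 8.5, -1.5, 0, 0, 0, 1], [-14, 8.5, -1.5, 0, 0, 0, 1], [-14, 8.5, -1.5, 0, 0, 0, 1]]

```text
time_s: 1.55
eef_pos: [0.561, 0.1037, 0.2992]
eef_rot: [-0.001, 0.651, 0.759, -0.0]
wrist_force: [-0.7, 0.3, -1.2]
opening: 1.0
```

```bash
python3 -c "
from h import *
to([.57,.09,.30],8.7)
np.save('w1.npy',dict(get_calibration('wrist')),allow_pickle=True)
cv2.imwrite('pics/w1.png',camera('wrist')[:,:,::-1])"
```

```text
pos [0.561  0.1037 0.2992] shift cm [-1.49  0.68 -0.08]
jaw deg 8.7 tilt 0.1
turn about tool z rad -0.0
```

View pics/w1.png

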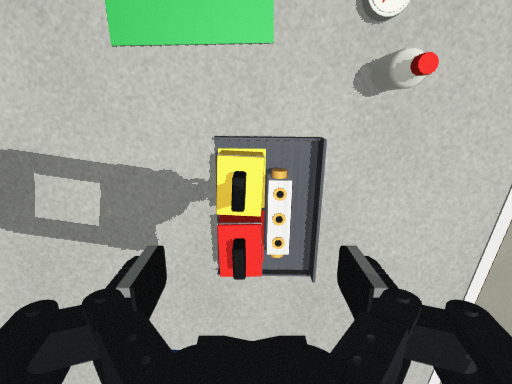

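The wrist view shows the yellow box lid at (241,182), the red box at (240,250), the manifold at (279,217), the mat at the top left, and the bottle and gauge at the top right. Next I'm separating the lid tops by brightness.

```bash
python3 - <<'E'
from h import *
c=np.load('w1.npy',allow_pickle=True).item(); im=cv2.imread('pics/w1.png')[:,:,::-1].copy()
print("cam",(-np.array(c["R"]).T@np.array(c["t"])).round(3))
h=cv2.cvtColor(im,cv2.COLOR_RGB2HSV)
print([tuple(h[r,228]) for r in range(146,290,6)])
v=h[:,:,2]
for col in("yellow","red"):
    m=mask(im,col);m[:140]=0;m[290:]=0
    t=np.median(v[m>0]);mt=m&np.where(v>t*.9,255,0).astype(np.uint8)
    mt=cv2.morphologyEx(mt,cv2.MORPH_OPEN,np.ones((3,3)))
    k=np.vstack(blobs(mt,60)).reshape(-1,2);print(col,"lid",k.min(0),k.max(0),rect(cast(c,k,.056)))
mb=cv2.inRange(h,(0,0,0),(180,255,26));mb[:140]=0;mb[285:]=0;mb[:,:225]=0;mb[:,260:]=0
for k in blobs(mb,60):k=k.reshape(-1,2);print("tab",k.min(0),k.max(0),rect(cast(c,k,.092)),rect(cast(c,k,.056)))
w=cv2.inRange(h,(0,0,150),(180,60,255));w[:150]=0;w[270:]=0;w[:,:262]=0;w[:,296:]=0
k=blobs(cv2.morphologyEx(w,cv2.MORPH_CLOSE,np.ones((9,9))),100)[0].reshape(-1,2);print("manif",k.min(0),k.max(0),rect(cast(c,k,.044)))
E
```

```text
cam [0.551 0.176 0.423]
[(np.uint8(108), np.uint8(28), np.uint8(109)), (np.uint8(23), np.uint8(195), np.uint8(144)), (np.uint8(30), np.uint8(158), np.uint8(250)), (np.uint8(30), np.uint8(159), np.uint8(249)), (np.uint8(30), np.uint8(157), np.uint8(249)), (np.uint8(24), np.uint8(185), np.uint8(223)), (np.uint8(24), np.uint8(185), np.uint8(225)), (np.uint8(24), np.uint8(184), np.uint8(223)), (np.uint8(24), np.uint8(192), np.uint8(219)), (np.uint8(24), np.uint8(187), np.uint8(222)), (np.uint8(27), np.uint8(182), np.uint8(231)), (np.uint8(30), np.uint8(161), np.uint8(249)), (np.uint8(1), np.uint8(217), np.uint8(114)), (np.uint8(2), np.uint8(157), np.uint8(128)), (np.uint8(1), np.uint8(207), np.uint8(246)), (np.uint8(1), np.uint8(206), np.uint8(246)), (np.uint8(0), np.uint8(214), np.uint8(180)), (np.uint8(0), np.uint8(210), np.uint8(182)), (np.uint8(1), np.uint8(215), np.uint8(183)), (np.uint8(1), np.uint8(214), np.uint8(182)), (np.uint8(0), np.uint8(211), np.uint8(181)), (np.uint8(1), np.uint8(210), np.uint8(245)), (np.uint8(34), np.uint8(11), np.uint8(193)), (np.uint8(38), np.uint8(11), np.uint8(181))]
yellow lid [217 156] [263 215] (array([549.9,  74.3], dtype=float32), array([78.9, 58.6], dtype=float32), np.float32(96.7))
red lid [218 225] [260 276] (array([562.3, -17.9], dtype=float32), array([78.4, 57.6], dtype=float32), np.float32(99.2))
tab [232 183] [244 210] (array([549.8,  71.4], dtype=float32), array([33.3, 14.1], dtype=float32), np.float32(97.6)) (array([549.7,  60.1], dtype=float32), array([37. , 15.6], dtype=float32), np.float32(97.6))
tab [233 239] [244 262] (array([560.1,   1.8], dtype=float32), array([31.9, 13.9], dtype=float32), np.float32(98.3)) (array([561.1, -17.2], dtype=float32), array([35.3, 15.4], dtype=float32), np.float32(98.3))
manif [267 180] [291 254] (array([609.5,  33.7], dtype=float32), array([109.6,  31.7], dtype=float32), np.float32(98.2))
```

Lids measure 79 x 59 mm, so they check out: yellow (0.550, 0.074, 96.7°), red (0.562, -0.018, 99.2°) and manifold (0.6095, 0.034, 98.2°). I'm taking yellow first.

Emit:
apply_moves:
  moves:
    - [[-2.7, -1.5, 5, 0, 0, 0.035, 1], [-2.7, -1.5, 10, 0, 0, 0.035, 1], [-2.7, -1.5, 14, 0, 0, 0.035, 1], [-2.7, -1.5, 16, 0, 0, 0.035, 1], [-2.7, -1.5, 16, 0, 0, 0.035, 1], [-2.7, -1.5, 16, 0, 0, 0.035, 1]]

```text
time_s: 2.2
eef_pos: [0.5509, 0.0754, 0.1406]
eef_rot: [0.0, 0.664, 0.748, 0.0]
wrist_force: [0.1, -0.3, -0.3]
opening: 0.998
```

```bash
python3 -c "
from h import *
to([.55,.0743,.08],6.7)"
```

```text
pos [0.5509 0.0754 0.1406] shift cm [-0.1  -0.1   6.06]
jaw deg 6.81 tilt 0.02
turn about tool z rad 0.002
```

Emit:
apply_moves:
  moves:
    - [[-0.1, -0.1, 2.5, 0, 0, 0, 1], [-0.1, -0.1, 4.5, 0, 0, 0, 1], [-0.1, -0.1, 6, 0, 0, 0, 0.8], [-0.1, -0.1, 6, 0, 0, 0, 0.5], [-0.1, -0.1, 6, 0, 0, 0, 0], [-0.1, -0.1, 6, 0, 0, 0, 0], [-0.1, -0.1, 6, 0, 0, 0, 0], [-0.1, -0.1, 6, 0, 0, 0, 0]]

```text
time_s: 3.0
eef_pos: [0.5508, 0.073, 0.0809]
eef_rot: [0.001, 0.665, 0.747, 0.001]
wrist_force: [-1.1, 0.0, 4.3]
opening: 0.179
```

Emit:
apply_moves:
  moves:
    - [[0, 0, 0, 0, 0, 0, 0], [0, 0, 0, 0, 0, 0, 0], [0, 0, 0, 0, 0, 0, 0], [0, 0, -0.5, 0, 0, 0, 0], [0, 0, -2, 0, 0, 0, 0], [0, 0, -4, 0, 0, 0, 0], [0, 0, -4, 0, 0, 0, 0]]

```text
time_s: 3.7
eef_pos: [0.5524, 0.0729, 0.1233]
eef_rot: [0.002, 0.665, 0.747, 0.002]
wrist_force: [1.4, -0.1, -1.9]
opening: 0.174
```

```bash
python3 -c "
from h import *
to([.4021,.2968,.19],9.6)
cv2.imwrite('pics/s1.png',cv2.resize(camera('side')[90:290,100:360,::-1],None,fx=2,fy=2))"
```

```text
pos [0.5524 0.0729 0.1233] shift cm [ 23.98 -12.27  -6.77]
jaw deg 6.71 tilt 0.33
turn about tool z rad -0.0505
```

View pics/s1.png

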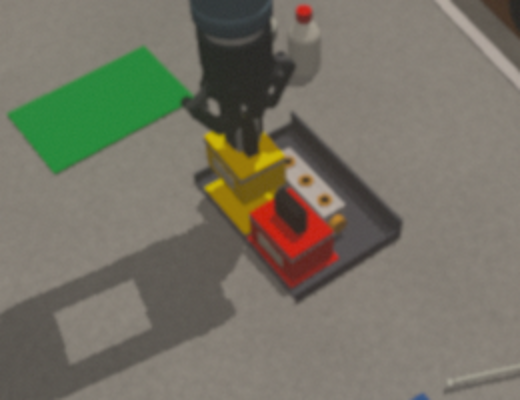

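The yellow box hangs level in the gripper and its pad is visible below; the manifold and the red box haven't moved. Carrying it to the mat.

Emit:
apply_moves:
  moves:
    - [[1, -0.5, -2, 0, 0, 0, 0], [4, -2, -4, 0, 0, -0.05, 0], [8, -4.1, -5, 0, 0, -0.05, 0], [12, -6.2, -5, 0, 0, -0.05, 0], [16, -8.2, -5, 0, 0, -0.05, 0], [20, -10.3, -5, 0, 0, -0.05, 0], [23, -11.8, -5, 0, 0, -0.05, 0], [24, -12.3, -5, 0, 0, -0.05, 0]]

```text
time_s: 4.55
eef_pos: [0.3973, 0.299, 0.169]
eef_rot: [-0.001, 0.644, 0.765, -0.001]
wrist_force: [0.1, -0.5, -0.6]
opening: 0.179
```

Emit:
apply_moves:
  moves:
    - [[0, 0, 2, 0, 0, 0, 0], [0, 0, 4, 0, 0, 0, 0], [0, 0, 5, 0, 0, 0, 0], [0, 0, 5, 0, 0, 0, 0], [0, 0, 5, 0, 0, 0, 0]]

```text
time_s: 5.05
eef_pos: [0.4004, 0.2967, 0.12]
eef_rot: [0.0, 0.646, 0.763, -0.0]
wrist_force: [0.1, 0.1, -0.3]
opening: 0.175
```

```bash
python3 -c "
from h import *
to([.4021,.2968,.078],9.6)"
```

```text
pos [0.4004 0.2967 0.12  ] shift cm [-0.02  0.17  4.2 ]
jaw deg 9.53 tilt 0.01
turn about tool z rad -0.0012
```

Emit:
apply_moves:
  moves:
    - [[0, 0.1, 1.5, 0, 0, 0, 0], [0, 0.1, 3, 0, 0, 0, 0], [0, 0.1, 3.7, 0, 0, 0, 0], [0, 0.1, 4.1, 0, 0, 0, 0], [0, 0.1, 4.2, 0, 0, 0, 0], [0, 0.1, 4.25, 0, 0, 0, 0], [0, 0.1, 4.25, 0, 0, 0, 0]]

```text
time_s: 5.75
eef_pos: [0.4014, 0.2974, 0.078]
eef_rot: [0.0, 0.646, 0.764, 0.001]
wrist_force: [-0.4, -0.5, 0.4]
opening: 0.181
```

Emit:
apply_moves:
  moves:
    - [[0, 0, 0, 0, 0, 0, 0.5], [0, 0, 0, 0, 0, 0, 0.7], [0, 0, 0, 0, 0, 0, 0.8], [0, 0, 0, 0, 0, 0, 0.8], [0, 0, -3, 0, 0, 0, 0.8], [0, 0, -7, 0, 0, 0, 0.8], [0, 0, -12, 0, 0, 0, 1], [0, 0, -12, 0, 0, 0, 1]]

```text
time_s: 6.55
eef_pos: [0.4049, 0.2991, 0.2045]
eef_rot: [0.003, 0.646, 0.764, 0.006]
wrist_force: [-0.1, -0.1, 0.9]
opening: 0.999
```

```bash
python3 -c "
from h import *
to([.5623,-.0179,.14],9.2)"
```

```text
pos [0.4049 0.2991 0.2045] shift cm [-33.89  10.16   6.48]
jaw deg 9.58 tilt 0.74
turn about tool z rad 0.0067
```

Emit:
apply_moves:
  moves:
    - [[-5, 1.5, 0, 0, 0, 0, 1], [-10, 3, 0, 0, 0, 0, 1], [-15, 4.5, 0, 0, 0, 0, 1], [-20, 6, 0, 0, 0, 0.007, 1], [-25, 7.5, 0, 0, 0, 0.007, 1], [-30, 9, 2, 0, 0, 0.007, 1], [-33.9, 10.2, 4, 0, 0, 0.007, 1], [-33.9, 10.2, 5, 0, 0, 0.007, 1]]

```text
time_s: 7.35
eef_pos: [0.5594, -0.0244, 0.1462]
eef_rot: [0.001, 0.65, 0.76, -0.0]
wrist_force: [0.7, 0.7, -0.3]
opening: 1.001
```

Emit:
apply_moves:
  moves:
    - [[0, 0, 0, 0, 0, 0, 1], [0, 0, 0, 0, 0, 0, 1]]

```text
time_s: 7.55
eef_pos: [0.557, -0.0192, 0.1468]
eef_rot: [-0.001, 0.648, 0.761, -0.0]
wrist_force: [-0.8, -0.1, 0.3]
opening: 1.002
```

```bash
python3 -c "
from h import *
to([.5623,-.0179,.081],9.2)"
```

```text
pos [ 0.557  -0.0192  0.1468] shift cm [0.03 0.55 6.58]
jaw deg 9.17 tilt 0.12
turn about tool z rad -0.0006
```

Emit:
apply_moves:
  moves:
    - [[0, 0.5, 2.5, 0, 0, 0, 1], [0, 0.5, 5, 0, 0, 0, 1], [0, 0.5, 6.5, 0, 0, 0, 0.8], [0, 0.5, 6.5, 0, 0, 0, 0.5], [0, 0.5, 6.5, 0, 0, 0, 0], [0, 0.5, 6.5, 0, 0, 0, 0], [0, 0.5, 6.5, 0, 0, 0, 0], [0, 0.5, 6.5, 0, 0, 0, 0]]

```text
time_s: 8.35
eef_pos: [0.5637, -0.0194, 0.0837]
eef_rot: [0.001, 0.648, 0.761, 0.001]
wrist_force: [-1.3, 1.2, 5.7]
opening: 0.179
```

Emit:
apply_moves:
  moves:
    - [[0, 0, 0, 0, 0, 0, 0], [0, 0, 0, 0, 0, 0, 0], [0, 0, 0, 0, 0, 0, 0], [0, 0, -0.5, 0, 0, 0, 0], [0, 0, -2, 0, 0, 0, 0], [0, 0, -5, 0, 0, 0, 0], [0, 0, -9, 0, 0, 0, 0], [0, 0, -9, 0, 0, 0, 0]]

```text
time_s: 9.15
eef_pos: [0.5666, -0.0202, 0.1793]
eef_rot: [0.005, 0.648, 0.761, 0.002]
wrist_force: [0.9, -0.2, -1.7]
opening: 0.18
```

```bash
python3 -c "
from h import *
to([.5007,.3135,.17],9.6)"
```

```text
pos [ 0.5666 -0.0202  0.1793] shift cm [34.   -1.2   0.77]
jaw deg 9.17 tilt 0.64
turn about tool z rad -0.0075
```

Emit:
apply_moves:
  moves:
    - [[2, 0, 0, 0, 0, 0, 0], [6, -0.2, 0, 0, 0, 0, 0], [11, -0.4, 0, 0, 0, 0, 0], [16, -0.6, 0, 0, 0, 0, 0], [21, -0.8, 0, 0, 0, 0, 0], [26, -0.9, 0, 0, 0, 0, 0], [31, -1, 0, 0, 0, 0, 0], [34, -1.2, 0, 0, 0, -0.007, 0]]

```text
time_s: 9.95
eef_pos: [0.4953, 0.3175, 0.1722]
eef_rot: [-0.0, 0.645, 0.764, 0.0]
wrist_force: [0.6, -0.1, -2.9]
opening: 0.176
```

Emit:
apply_moves:
  moves:
    - [[0, 0, 2, 0, 0, 0, 0], [0, 0, 4, 0, 0, 0, 0], [0, 0, 6, 0, 0, 0, 0], [0, 0, 6, 0, 0, 0, 0], [0, 0, 6, 0, 0, 0, 0]]

```text
time_s: 10.45
eef_pos: [0.4964, 0.3142, 0.1122]
eef_rot: [-0.0, 0.646, 0.764, -0.001]
wrist_force: [0.1, 0.1, -2.1]
opening: 0.179
```

```bash
python3 -c "
from h import *
to([.5007,.3135,.0805],9.6)"
```

```text
pos [0.4964 0.3142 0.1122] shift cm [-0.14  0.42  3.17]
jaw deg 9.56 tilt 0.08
turn about tool z rad -0.0007
```

Emit:
apply_moves:
  moves:
    - [[0, 0.3, 1.2, 0, 0, 0, 0], [0, 0.3, 2.2, 0, 0, 0, 0], [0, 0.3, 2.6, 0, 0, 0, 0], [0, 0.3, 2.8, 0, 0, 0, 0], [0, 0.3, 3.0, 0, 0, 0, 0], [0, 0.3, 3.1, 0, 0, 0, 0], [0, 0.3, 3.1, 0, 0, 0, 0]]

```text
time_s: 11.15
eef_pos: [0.4998, 0.315, 0.0814]
eef_rot: [0.0, 0.646, 0.764, 0.0]
wrist_force: [0.2, 0.6, -1.8]
opening: 0.174
```

```bash
python3 -c "
from h import *
to([.5007,.3135,.0805],9.6)
cv2.imwrite('pics/s2.png',cv2.resize(camera('side')[70:240,70:310,::-1],None,fx=3,fy=3))"
```

```text
pos [0.4998 0.315  0.0814] shift cm [-0.16  0.06  0.09]
jaw deg 9.57 tilt 0.01
turn about tool z rad -0.0006
```

View pics/s2.png

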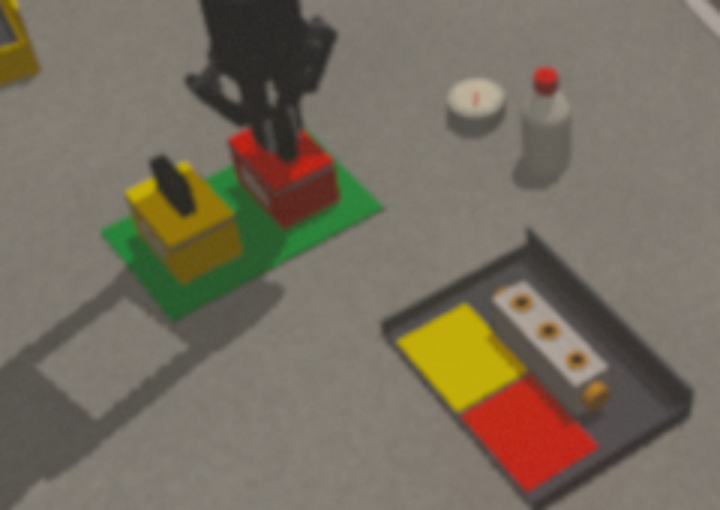

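The yellow box stands on the mat. Red is just above or at the surface with its weight still on the wrist, and both pads are exposed with the manifold in place. I'm lowering a little further until the weight goes.

Emit:
apply_moves:
  moves:
    - [[0, 0, 0.1, 0, 0, 0, 0], [0, 0, 0.2, 0, 0, 0, 0], [0, 0, 0.2, 0, 0, 0, 0]]

```text
time_s: 11.5
eef_pos: [0.5001, 0.3151, 0.0808]
eef_rot: [0.0, 0.646, 0.764, 0.0]
wrist_force: [-3.7, -1.5, 7.3]
opening: 0.173
```

Emit:
apply_moves:
  moves:
    - [[0, 0, 0.1, 0, 0, 0, 0], [0, 0, 0.2, 0, 0, 0, 0], [0, 0, 0.2, 0, 0, 0, 0]]

```text
time_s: 11.8
eef_pos: [0.5002, 0.3151, 0.0808]
eef_rot: [0.0, 0.646, 0.764, 0.0]
wrist_force: [-10.9, -5.4, 23.1]
opening: 0.173
```

Emit:
apply_moves:
  moves:
    - [[0, 0, -0.2, 0, 0, 0, 0], [0, 0, -0.2, 0, 0, 0, 0.5], [0, 0, -0.2, 0, 0, 0, 0.7], [0, 0, -0.2, 0, 0, 0, 0.8], [0, 0, -0.2, 0, 0, 0, 0.8], [0, 0, -4, 0, 0, 0, 0.8], [0, 0, -9, 0, 0, 0, 0.8], [0, 0, -14, 0, 0, 0, 0.8]]

```text
time_s: 12.6
eef_pos: [0.4991, 0.3146, 0.2179]
eef_rot: [-0.001, 0.646, 0.764, -0.001]
wrist_force: [1.0, 0.2, -0.0]
opening: 0.8
```

```bash
python3 -c "
from h import *
to([.5,.14,.30],8.2)"
```

```text
pos [0.4991 0.3146 0.2179] shift cm [-17.24  -2.83  -8.19]
jaw deg 9.56 tilt 0.13
turn about tool z rad 0.0238
```

Emit:
apply_moves:
  moves:
    - [[-4, 0.3, -4, 0, 0, 0, 0.8], [-8, 0.6, -8, 0, 0, 0.024, 0.8], [-12, 0.9, -11, 0, 0, 0.024, 0.8], [-16, 1.1, -11, 0, 0, 0.024, 0.7], [-18, 1.1, -11, 0, 0, 0.024, 0.65], [-18, 1.1, -11, 0, 0, 0.024, 0.65], [-18, 1.1, -11, 0, 0, 0.024, 0.65]]

```text
time_s: 13.3
eef_pos: [0.5404, 0.1392, 0.3269]
eef_rot: [-0.0, 0.655, 0.755, -0.0]
wrist_force: [-0.0, -0.5, -0.2]
opening: 0.655
```

```bash
python3 - <<'E'
from h import *
c=get_calibration('wrist');im=camera('wrist');cv2.imwrite('pics/w2.png',im[:,:,::-1])
np.save('w2.npy',dict(c),allow_pickle=True)
h=cv2.cvtColor(im,cv2.COLOR_RGB2HSV);v=h[:,:,2]
for col in("yellow","red"):
    for k in blobs(mask(im,col),200):
        k=k.reshape(-1,2);print(col,k.min(0),k.max(0),rect(cast(c,k,.006)))
k=blobs(mask(im,"green"),500)
print("mat",rect(cast(c,np.vstack(k).reshape(-1,2),.003)))
w=cv2.inRange(h,(0,0,150),(180,60,255))
for k in blobs(cv2.morphologyEx(w,cv2.MORPH_CLOSE,np.ones((9,9))),300)[:6]:
    k=k.reshape(-1,2);print("white",k.min(0),k.max(0),rect(cast(c,k,.044)))
to([.6095,.0337,.12],8.2)
E
```

```text
yellow [230 171] [273 223] (array([550.6,  72.7], dtype=float32), array([86.5, 68.2], dtype=float32), np.float32(98.2))
yellow [129   0] [183  51] (array([389.2, 294.8], dtype=float32), array([66.9, 62.1], dtype=float32), np.float32(9.4))
yellow [142   0] [190  57] (array([398.7, 291.9], dtype=float32), array([67.9, 66.5], dtype=float32), np.float32(99.5))
red [232 226] [272 273] (array([563.5, -18.6], dtype=float32), array([87.4, 68.1], dtype=float32), np.float32(98.2))
red [214   0] [264  47] (array([499.2, 312.7], dtype=float32), array([66.9, 56.1], dtype=float32), np.float32(8.1))
red [406  92] [429 110] (array([766. , 250.9], dtype=float32), array([33.8, 24.7], dtype=float32), np.float32(8.1))
mat (array([453.6, 286.1], dtype=float32), array([211.1,  97.9], dtype=float32), np.float32(8.1))
white [0 0] [511 364] (array([563. ,  63.6], dtype=float32), array([892.2, 552.5], dtype=float32), np.float32(7.4))
white [ 43 177] [104 224] (array([292.5,  42. ], dtype=float32), array([86.3, 66.1], dtype=float32), np.float32(2.6))
white [276 200] [298 267] (array([609.4,  34.1], dtype=float32), array([110.1,  31.7], dtype=float32), np.float32(98.2))
white [ 98 342] [143 383] (array([ 380. , -259.2], dtype=float32), array([123.6,  61.9], dtype=float32), np.float32(63.0))
white [360 341] [405 383] (array([ 804.8, -197. ], dtype=float32), array([124.9,  61.8], dtype=float32), np.float32(133.1))
pos [0.5402 0.1399 0.3268] shift cm [-11.51   5.36  20.67]
jaw deg 8.2 tilt 0.06
turn about tool z rad -0.0
```

View pics/w2.png

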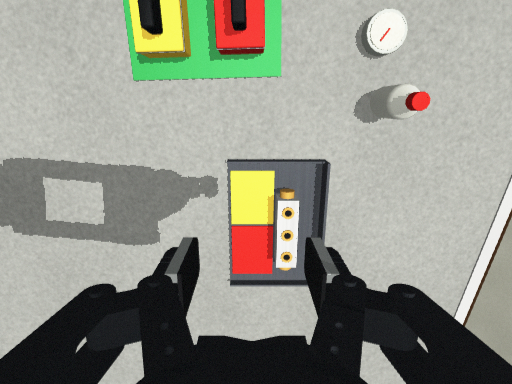

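Both boxes stand on the mat. The pads read yellow (0.5506, 0.0727) and red (0.5635, -0.0186), both at 98.2° and the right size. The manifold hasn't moved, at (0.6094, 0.0341). Going for it with a partial opening.

Emit:
apply_moves:
  moves:
    - [[-4, 1.8, 4, 0, 0, 0, 0.65], [-8, 3.6, 8, 0, 0, 0, 0.65], [-11.4, 5.3, 12, 0, 0, 0, 0.65], [-11.4, 5.3, 16, 0, 0, 0, 0.65], [-11.4, 5.3, 20, 0, 0, 0, 0.65], [-11.4, 5.3, 20.7, 0, 0, 0, 0.65], [-11.4, 5.3, 20.7, 0, 0, 0, 0.65], [-11.4, 5.3, 20.7, 0, 0, 0, 0.65]]

```text
time_s: 14.15
eef_pos: [0.6107, 0.035, 0.123]
eef_rot: [0.001, 0.654, 0.756, 0.001]
wrist_force: [0.4, 0.7, 1.1]
opening: 0.656
```

```bash
python3 - <<'E'
from h import *
to([.6094,.0341,.037],8.2);print(get_obs()["opening"])
E
```

```text
pos [0.6107 0.035  0.123 ] shift cm [-0.06 -0.18  8.59]
jaw deg 8.29 tilt 0.2
turn about tool z rad 0.0016
0.6557229987551577
```

Emit:
apply_moves:
  moves:
    - [[0, -0.1, 3, 0, 0, 0, 0.65], [0, -0.1, 6, 0, 0, 0, 0.65], [0, -0.1, 8, 0, 0, 0, 0.65], [0, -0.1, 8.6, 0, 0, 0, 0.65], [0, -0.1, 8.6, 0, 0, 0, 0.65], [0, -0.1, 8.6, 0, 0, 0, 0.3], [0, -0.1, 8.6, 0, 0, 0, 0], [0, -0.1, 8.6, 0, 0, 0, 0]]

```text
time_s: 14.95
eef_pos: [0.6102, 0.0337, 0.037]
eef_rot: [0.002, 0.655, 0.756, 0.001]
wrist_force: [-0.4, 1.0, 8.4]
opening: 0.363
```

Emit:
apply_moves:
  moves:
    - [[0, 0, 0, 0, 0, 0, 0], [0, 0, 0, 0, 0, 0, 0], [0, 0, 0, 0, 0, 0, 0], [0, 0, 0, 0, 0, 0, 0]]

```text
time_s: 15.35
eef_pos: [0.6102, 0.0337, 0.037]
eef_rot: [0.002, 0.655, 0.756, 0.001]
wrist_force: [-1.2, 0.8, 7.5]
opening: 0.36
```

Emit:
apply_moves:
  moves:
    - [[0, 0, -0.5, 0, 0, 0, 0], [0, 0, -2, 0, 0, 0, 0], [0, 0, -5, 0, 0, 0, 0], [0, 0, -9, 0, 0, 0, 0], [0, 0, -13, 0, 0, 0, 0], [0, 0, -16, 0, 0, 0, 0], [0, 0, -17, 0, 0, 0, 0], [0, 0, -17, 0, 0, 0, 0]]

```text
time_s: 16.15
eef_pos: [0.609, 0.0337, 0.2064]
eef_rot: [0.002, 0.655, 0.756, 0.001]
wrist_force: [0.3, 0.3, -4.3]
opening: 0.366
```

```bash
python3 - <<'E'
from h import *
to([.5085,-.292,.2],93.7);o=get_obs();print(o["q"].round(2),o["wrist_force"],o["opening"])
E
```

```text
pos [0.609  0.0337 0.2064] shift cm [-30.81 -14.6    0.62]
jaw deg 8.2 tilt 0.21
turn about tool z rad -1.4923
[-0.14  0.3   1.56  0.    1.28 -0.28] [ 0.32211715  0.3085599  -4.328135  ] 0.3663499656089944
```

Emit:
apply_moves:
  moves:
    - [[-2, -1.5, -0.5, 0, 0, 0.1, 0], [-5, -3.7, -1, 0, 0, 0.24, 0], [-8, -6, -2, 0, 0, 0.38, 0], [-11, -8.2, -3, 0, 0, 0.52, 0], [-14, -10.4, -4, 0, 0, 0.66, 0], [-17, -12.6, -4, 0, 0, 0.8, 0], [-20, -15, -4, 0, 0, 0.94, 0], [-23, -17.2, -4, 0, 0, 1.08, 0]]

```text
time_s: 16.95
eef_pos: [0.4686, -0.2186, 0.2417]
eef_rot: [-0.002, 0.951, 0.309, -0.001]
wrist_force: [0.3, 0.4, -4.2]
opening: 0.363
```

```bash
python3 - <<'E'
from h import *
to([.43,-.297,.245],93.7);o=get_obs();print(o["q"].round(2),o["wrist_force"],o["opening"])
E
```

```text
pos [ 0.4686 -0.2186  0.2417] shift cm [-7.73  4.07 -0.34]
jaw deg -54.02 tilt 0.26
turn about tool z rad 0.5635
[-0.67  0.06  1.76 -0.    1.33  0.28] [ 0.3003852   0.41278257 -4.24299539] 0.3631511390904999
```

Emit:
apply_moves:
  moves:
    - [[-2, 1, 0, 0, 0, 0.14, 0], [-4, 2, 0, 0, 0, 0.28, 0], [-6, 3, 0, 0, 0, 0.42, 0], [-7.5, 4, 0, 0, 0, 0.56, 0], [-7.5, 4, 0, 0, 0, 0.56, 0], [-7.5, 4, 0, 0, 0, 0.56, 0], [-7.5, 4, 0, 0, 0, 0.56, 0]]

```text
time_s: 17.65
eef_pos: [0.4338, -0.2938, 0.243]
eef_rot: [-0.001, 0.999, 0.038, -0.001]
wrist_force: [0.7, -0.2, -4.5]
opening: 0.363
```

```bash
python3 - <<'E'
from h import *
c=get_calibration('wrist');im=camera('wrist');cv2.imwrite('pics/w3.png',im[:,:,::-1])
m=mask(im,"blue")
for k in blobs(m,100):
    k=k.reshape(-1,2);print(k.min(0),k.max(0),rect(cast(c,k,.018)))
print(project(c,[[.5085+np.cos(.0646)*a-np.sin(.0646)*b,-.2923+np.sin(.0646)*a+np.cos(.0646)*b,.018] for a in(-.085,.085) for b in (-.036,.036)]).round())
to([.5085,-.2923,.1],93.7)
E
```

```text
[222  18] [289 145] (array([ 528.9, -290.3], dtype=float32), array([131.6,  71.8], dtype=float32), np.float32(3.7))
[[283. 178.]
 [224. 177.]
 [290.  20.]
 [222.  19.]]
pos [ 0.434  -0.2939  0.2434] shift cm [ 7.45  0.43 14.33]
jaw deg -85.64 tilt 0.11
turn about tool z rad 0.0116
```

View pics/w3.png

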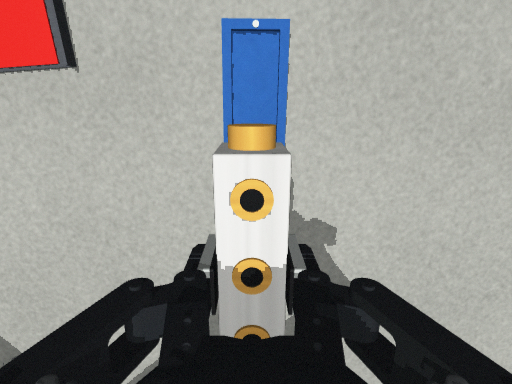

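The manifold is held level, and the far part of the nest at (256,80) matches the side-view estimate: centre about (0.509, -0.292) at 3.7°. Moving over it.

Emit:
apply_moves:
  moves:
    - [[2, 0.1, 2, 0, 0, 0.012, 0], [4.5, 0.3, 5, 0, 0, 0.012, 0], [6.5, 0.4, 9, 0, 0, 0.012, 0], [7.5, 0.4, 13, 0, 0, 0.012, 0], [7.5, 0.4, 15, 0, 0, 0.012, 0], [7.5, 0.4, 16, 0, 0, 0.012, 0], [7.5, 0.4, 16, 0, 0, 0.012, 0], [7.5, 0.4, 16, 0, 0, 0.012, 0]]

```text
time_s: 18.5
eef_pos: [0.5098, -0.2938, 0.0856]
eef_rot: [0.001, 1.0, 0.031, 0.001]
wrist_force: [-0.2, 0.3, -3.1]
opening: 0.359
```

```bash
python3 - <<'E'
from h import *
to([.509,-.292,.043],93.7)
E
```

```text
pos [ 0.5098 -0.2938  0.0856] shift cm [-0.08 -0.19  4.26]
jaw deg -86.42 tilt 0.11
turn about tool z rad -0.0022
```

Emit:
apply_moves:
  moves:
    - [[0, -0.2, 1, 0, 0, 0, 0], [0, -0.2, 2, 0, 0, 0, 0], [0, -0.2, 3, 0, 0, 0, 0], [0, -0.2, 3.6, 0, 0, 0, 0], [0, -0.2, 4, 0, 0, 0, 0], [0, -0.2, 4.1, 0, 0, 0, 0], [0, -0.2, 4.2, 0, 0, 0, 0], [0, -0.2, 4.2, 0, 0, 0, 0]]

```text
time_s: 19.3
eef_pos: [0.5092, -0.2916, 0.043]
eef_rot: [0.0, 1.0, 0.031, 0.0]
wrist_force: [-1.1, 1.7, 0.8]
opening: 0.366
```

```bash
python3 - <<'E'
from h import *
to([.509,-.292,.043],93.7)
cv2.imwrite('pics/s3.png',cv2.resize(camera('side')[240:384,200:400,::-1],None,fx=3,fy=3))
E
```

```text
pos [ 0.5092 -0.2916  0.043 ] shift cm [-0.02  0.04 -0.  ]
jaw deg -86.46 tilt 0.02
turn about tool z rad -0.0027
```

View pics/s3.png

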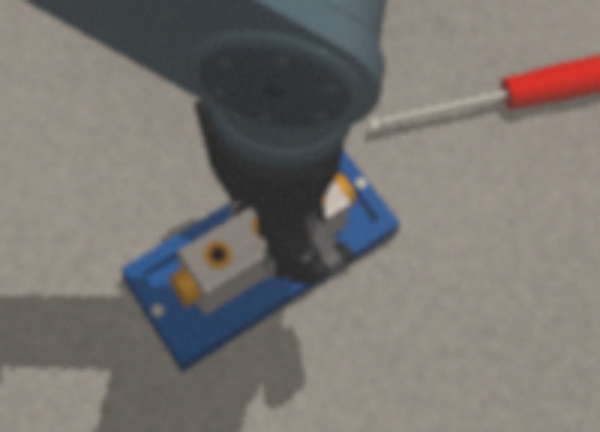

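The manifold sits inside the rims and its weight is off the wrist. Releasing and rising.

Emit:
apply_moves:
  moves:
    - [[0, 0, 0, 0, 0, 0, 0.4], [0, 0, 0, 0, 0, 0, 0.5], [0, 0, 0, 0, 0, 0, 0.6], [0, 0, 0, 0, 0, 0, 0.6], [0, 0, 0, 0, 0, 0, 0.6], [0, 0, -3, 0, 0, 0, 0.6], [0, 0, -7, 0, 0, 0, 0.6], [0, 0, -12, 0, 0, 0, 0.6]]

```text
time_s: 20.15
eef_pos: [0.5078, -0.2904, 0.1617]
eef_rot: [-0.002, 1.0, 0.031, -0.002]
wrist_force: [0.3, -1.1, -0.0]
opening: 0.602
```

Emit:
apply_moves:
  moves:
    - [[-5, 0, -5, 0, 0, 0, 0.8], [-9, 0, -9, 0, 0, 0, 0.8], [-9, 0, -9, 0, 0, 0, 0.8], [-9, 0, -9, 0, 0, 0, 0.8]]

```text
time_s: 20.55
eef_pos: [0.4188, -0.2985, 0.256]
eef_rot: [0.003, 1.0, 0.03, 0.002]
wrist_force: [0.1, -1.0, -0.7]
opening: 0.799
```

```bash
python3 - <<'E'
from h import *
c=get_calibration('wrist');im=camera('wrist');cv2.imwrite('pics/w4.png',im[:,:,::-1])
k=blobs(mask(im,"blue"),300)[0].reshape(-1,2);print("nest",k.min(0),k.max(0),rect(cast(c,k,.018)))
h=cv2.cvtColor(im,cv2.COLOR_RGB2HSV);w=cv2.inRange(h,(0,0,215),(180,40,255))
x,y,ww,hh=cv2.boundingRect(k);z=np.zeros_like(w);z[y:y+hh,x:x+ww]=w[y:y+hh,x:x+ww]
k=blobs(cv2.morphologyEx(z,cv2.MORPH_CLOSE,np.ones((25,25))),200)[0].reshape(-1,2);print("manif",k.min(0),k.max(0),rect(cast(c,k,.05)))
to([.5007,.3135,.22],9.6);print(get_obs()["q"].round(2))
E
```

```text
nest [215   7] [280 162] (array([ 510.2, -291.6], dtype=float32), array([169.2,  71.8], dtype=float32), np.float32(3.8))
manif [234   0] [264 161] (array([ 512.5, -292.2], dtype=float32), array([159. ,  31.1], dtype=float32), np.float32(3.4))
pos [ 0.4193 -0.2979  0.254 ] shift cm [ 11.8  -60.55   3.24]
jaw deg -86.55 tilt 0.24
turn about tool z rad 1.4635
[-0.85  0.04  1.76  0.    1.34  0.66]
```

View pics/w4.png

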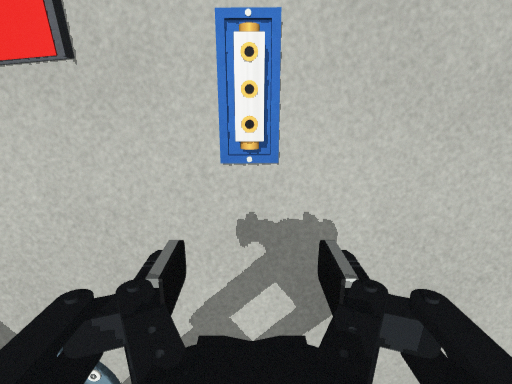

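The manifold lies centred in the nest, with (249,88) inside the blue block at (248,85). Next is the red box on the mat.

Emit:
apply_moves:
  moves:
    - [[1, -5, 0.5, 0, 0, -0.1, 0.8], [2, -10, 1, 0, 0, -0.24, 0.8], [3, -15, 2, 0, 0, -0.38, 0.8], [4, -20, 3, 0, 0, -0.52, 0.8], [5, -25, 3, 0, 0, -0.66, 0.8], [6, -30, 3, 0, 0, -0.8, 0.8], [7, -35, 3, 0, 0, -0.94, 0.8], [8, -40, 3, 0, 0, -1.08, 0.8]]

```text
time_s: 21.4
eef_pos: [0.4725, 0.0999, 0.2206]
eef_rot: [-0.001, 0.84, 0.543, -0.001]
wrist_force: [0.3, -0.3, 0.4]
opening: 0.799
```

```bash
python3 - <<'E'
from h import *
to([.5,.315,.20],9.6)
E
```

```text
pos [0.4725 0.0999 0.2206] shift cm [20.74 -6.31  2.06]
jaw deg -24.22 tilt 0.13
turn about tool z rad -0.5902
```

Emit:
apply_moves:
  moves:
    - [[4, -1.2, 0.5, 0, 0, -0.14, 0.8], [8, -2.4, 1, 0, 0, -0.28, 0.8], [12, -3.6, 2, 0, 0, -0.42, 0.8], [16, -5, 2, 0, 0, -0.56, 0.8], [19.5, -6, 2, 0, 0, -0.59, 0.8], [20, -6.3, 3, 0, 0, -0.59, 0.8], [20, -6.3, 4, 0, 0, -0.59, 0.8], [20, -6.3, 4, 0, 0, -0.59, 0.8]]

```text
time_s: 22.2
eef_pos: [0.4968, 0.3041, 0.1786]
eef_rot: [-0.001, 0.648, 0.762, -0.003]
wrist_force: [-1.3, -0.5, 0.1]
opening: 0.8
```

```bash
python3 - <<'E'
from h import *
to([.5,.3145,.081],9.6)
E
```

```text
pos [0.4968 0.3041 0.1786] shift cm [0.99 0.54 9.76]
jaw deg 9.21 tilt 0.36
turn about tool z rad -0.0068
```

Emit:
apply_moves:
  moves:
    - [[1, 0.4, 1, 0, 0, -0.007, 0.8], [1, 0.4, 3, 0, 0, -0.007, 0.8], [1, 0.4, 5, 0, 0, -0.007, 0.8], [1, 0.4, 5, 0, 0, -0.007, 0.8], [1, 0.4, 5, 0, 0, -0.007, 0.8]]

```text
time_s: 22.7
eef_pos: [0.5013, 0.3151, 0.1322]
eef_rot: [-0.0, 0.646, 0.764, -0.0]
wrist_force: [-0.0, -0.3, -0.3]
opening: 0.796
```

```bash
python3 - <<'E'
from h import *
to([.5,.3145,.081],9.6)
E
```

```text
pos [0.5013 0.3151 0.1322] shift cm [-0.04 -0.14  5.12]
jaw deg 9.56 tilt 0.04
turn about tool z rad -0.0007
```

Emit:
apply_moves:
  moves:
    - [[0, -0.1, 2.5, 0, 0, 0, 0.8], [0, -0.1, 4.5, 0, 0, 0, 0.8], [0, -0.1, 5, 0, 0, 0, 0.8], [0, -0.1, 5, 0, 0, 0, 0.5], [0, -0.1, 5, 0, 0, 0, 0], [0, -0.1, 5, 0, 0, 0, 0], [0, -0.1, 5, 0, 0, 0, 0], [0, -0.1, 5, 0, 0, 0, 0]]

```text
time_s: 23.5
eef_pos: [0.501, 0.3158, 0.0836]
eef_rot: [0.001, 0.645, 0.764, 0.001]
wrist_force: [-1.0, -0.4, 5.8]
opening: 0.173
```

Emit:
apply_moves:
  moves:
    - [[0, 0, 0, 0, 0, 0, 0], [0, 0, 0, 0, 0, 0, 0], [0, 0, -0.5, 0, 0, 0, 0], [0, 0, -2, 0, 0, 0, 0], [0, 0, -5, 0, 0, 0, 0], [0, 0, -9, 0, 0, 0, 0], [0, 0, -10, 0, 0, 0, 0], [0, 0, -10, 0, 0, 0, 0]]

```text
time_s: 24.3
eef_pos: [0.5015, 0.316, 0.1851]
eef_rot: [0.001, 0.645, 0.764, 0.002]
wrist_force: [0.3, 0.5, -2.8]
opening: 0.177
```

```bash
python3 - <<'E'
from h import *
to([.5635,-.0190,.18],8.2)
E
```

```text
pos [0.5015 0.316  0.1851] shift cm [-34.07   0.5    0.48]
jaw deg 9.63 tilt 0.29
turn about tool z rad 0.025
```

Emit:
apply_moves:
  moves:
    - [[-2, 0, 0, 0, 0, 0, 0], [-6, 0, 0, 0, 0, 0, 0], [-11, 0.1, 0, 0, 0, 0, 0], [-16, 0.2, 0, 0, 0, 0.025, 0], [-21, 0.3, 0, 0, 0, 0.025, 0], [-26, 0.4, 0, 0, 0, 0.025, 0], [-31, 0.5, 0, 0, 0, 0.025, 0], [-34.1, 0.5, 0, 0, 0, 0.025, 0]]

```text
time_s: 25.1
eef_pos: [0.5612, -0.0232, 0.1802]
eef_rot: [-0.001, 0.656, 0.755, -0.001]
wrist_force: [-0.3, 0.5, -1.7]
opening: 0.173
```

Emit:
apply_moves:
  moves:
    - [[0, 0, 2, 0, 0, 0, 0], [0, 0, 4, 0, 0, 0, 0], [0, 0, 6, 0, 0, 0, 0], [0, 0, 6, 0, 0, 0, 0], [0, 0, 6, 0, 0, 0, 0]]

```text
time_s: 25.6
eef_pos: [0.561, -0.0196, 0.1209]
eef_rot: [-0.002, 0.655, 0.756, -0.001]
wrist_force: [-0.3, 0.5, -2.7]
opening: 0.173
```

```bash
python3 - <<'E'
from h import *
to([.5635,-.0193,.086],8.2)
E
```

```text
pos [ 0.561  -0.0196  0.1209] shift cm [-0.01  0.26  3.49]
jaw deg 8.19 tilt 0.19
turn about tool z rad -0.0001
```

Emit:
apply_moves:
  moves:
    - [[0, 0.2, 1.2, 0, 0, 0, 0], [0, 0.2, 2.4, 0, 0, 0, 0], [0, 0.2, 3, 0, 0, 0, 0], [0, 0.2, 3.3, 0, 0, 0, 0], [0, 0.2, 3.5, 0, 0, 0, 0], [0, 0.2, 3.6, 0, 0, 0, 0], [0, 0.2, 3.6, 0, 0, 0, 0]]

```text
time_s: 26.3
eef_pos: [0.5644, -0.0197, 0.0867]
eef_rot: [0.0, 0.655, 0.756, 0.0]
wrist_force: [-0.1, -0.1, -2.7]
opening: 0.17
```

Emit:
apply_moves:
  moves:
    - [[0, 0, 0.1, 0, 0, 0, 0], [0, 0, 0.2, 0, 0, 0, 0], [0, 0, 0.2, 0, 0, 0, 0]]

```text
time_s: 26.6
eef_pos: [0.5646, -0.0197, 0.0867]
eef_rot: [0.0, 0.655, 0.756, 0.0]
wrist_force: [-7.5, 0.0, 14.9]
opening: 0.173
```

Emit:
apply_moves:
  moves:
    - [[0, 0, 0.1, 0, 0, 0, 0], [0, 0, 0.1, 0, 0, 0, 0], [0, 0, 0.1, 0, 0, 0, 0]]

```text
time_s: 26.9
eef_pos: [0.5647, -0.0198, 0.0867]
eef_rot: [0.001, 0.655, 0.756, 0.0]
wrist_force: [-10.4, 1.0, 23.5]
opening: 0.175
```

Red is down. Releasing and going to yellow.

Emit:
apply_moves:
  moves:
    - [[0, 0, -0.3, 0, 0, 0, 0], [0, 0, -0.3, 0, 0, 0, 0.5], [0, 0, -0.3, 0, 0, 0, 0.7], [0, 0, -0.3, 0, 0, 0, 0.8], [0, 0, -0.3, 0, 0, 0, 0.8], [0, 0, -4, 0, 0, 0, 0.8], [0, 0, -9, 0, 0, 0, 0.8], [0, 0, -12, 0, 0, 0, 0.8]]

```text
time_s: 27.7
eef_pos: [0.5652, -0.0199, 0.2065]
eef_rot: [0.001, 0.655, 0.756, 0.001]
wrist_force: [0.3, -0.2, -0.1]
opening: 0.802
```

```bash
python3 - <<'E'
from h import *
to([.4014,.2974,.19],9.6)
E
```

```text
pos [ 0.5652 -0.0199  0.2065] shift cm [ 33.74 -11.7    1.57]
jaw deg 8.19 tilt 0.19
turn about tool z rad -0.0245
```

Emit:
apply_moves:
  moves:
    - [[5, -1.7, 0, 0, 0, 0, 0.8], [10, -3.4, 0, 0, 0, -0.024, 0.8], [15, -5.2, 0, 0, 0, -0.024, 0.8], [20, -7, 0, 0, 0, -0.024, 0.8], [25, -8.7, 0, 0, 0, -0.024, 0.8], [30, -10.4, 0, 0, 0, -0.024, 0.8], [33.7, -11.7, 2, 0, 0, -0.024, 0.8], [33.7, -11.7, 4, 0, 0, -0.024, 0.8]]

```text
time_s: 28.5
eef_pos: [0.3988, 0.3013, 0.1642]
eef_rot: [0.0, 0.644, 0.765, 0.002]
wrist_force: [0.8, -0.9, -0.3]
opening: 0.794
```

Emit:
apply_moves:
  moves:
    - [[0, 0, 2.5, 0, 0, 0, 0.8], [0, 0, 2.5, 0, 0, 0, 0.8], [0, 0, 2.5, 0, 0, 0, 0.8]]

```text
time_s: 28.8
eef_pos: [0.4002, 0.2971, 0.1383]
eef_rot: [-0.0, 0.646, 0.764, -0.001]
wrist_force: [-0.0, 0.6, 0.4]
opening: 0.798
```

```bash
python3 - <<'E'
from h import *
to([.4014,.2974,.079],9.6)
E
```

```text
pos [0.4002 0.2971 0.1383] shift cm [0.01 0.13 5.93]
jaw deg 9.56 tilt 0.07
turn about tool z rad -0.0006
```

Emit:
apply_moves:
  moves:
    - [[0, 0.1, 2.5, 0, 0, 0, 0.8], [0, 0.1, 5, 0, 0, 0, 0.8], [0, 0.1, 5.8, 0, 0, 0, 0.8], [0, 0.1, 5.8, 0, 0, 0, 0.5], [0, 0.1, 5.8, 0, 0, 0, 0], [0, 0.1, 5.8, 0, 0, 0, 0], [0, 0.1, 5.8, 0, 0, 0, 0], [0, 0.1, 5.8, 0, 0, 0, 0]]

```text
time_s: 29.6
eef_pos: [0.4022, 0.2978, 0.0816]
eef_rot: [0.001, 0.646, 0.764, 0.001]
wrist_force: [-1.8, -2.6, 6.7]
opening: 0.171
```

Emit:
apply_moves:
  moves:
    - [[0, 0, 0, 0, 0, 0, 0], [0, 0, 0, 0, 0, 0, 0], [0, 0, -0.5, 0, 0, 0, 0], [0, 0, -2, 0, 0, 0, 0], [0, 0, -5, 0, 0, 0, 0], [0, 0, -9, 0, 0, 0, 0], [0, 0, -11, 0, 0, 0, 0], [0, 0, -11, 0, 0, 0, 0]]

```text
time_s: 30.4
eef_pos: [0.4032, 0.2984, 0.1939]
eef_rot: [0.002, 0.646, 0.764, 0.003]
wrist_force: [0.4, -0.2, -1.1]
opening: 0.171
```

```bash
python3 - <<'E'
from h import *
to([.5506,.0717,.19],8.2)
E
```

```text
pos [0.4032 0.2984 0.1939] shift cm [-24.81  10.76   0.42]
jaw deg 9.58 tilt 0.39
turn about tool z rad 0.0241
```

Emit:
apply_moves:
  moves:
    - [[-1.5, 0.6, 0, 0, 0, 0, 0], [-5, 2.2, 0, 0, 0, 0, 0], [-9, 3.9, 0, 0, 0, 0, 0], [-13, 5.6, 0, 0, 0, 0.024, 0], [-17, 7.4, 0, 0, 0, 0.024, 0], [-21, 9.1, 0, 0, 0, 0.024, 0], [-24, 10.4, 0, 0, 0, 0.024, 0], [-24.8, 10.8, 0, 0, 0, 0.024, 0]]

```text
time_s: 31.2
eef_pos: [0.5497, 0.0678, 0.1886]
eef_rot: [-0.0, 0.656, 0.755, -0.001]
wrist_force: [0.2, -0.1, -2.3]
opening: 0.177
```

Emit:
apply_moves:
  moves:
    - [[0, 0, 0, 0, 0, 0, 0], [0, 0, 2, 0, 0, 0, 0], [0, 0, 4, 0, 0, 0, 0], [0, 0, 5, 0, 0, 0, 0], [0, 0, 5, 0, 0, 0, 0], [0, 0, 5, 0, 0, 0, 0]]

```text
time_s: 31.8
eef_pos: [0.5488, 0.0716, 0.1405]
eef_rot: [-0.0, 0.654, 0.756, -0.0]
wrist_force: [-0.3, 0.2, -1.2]
opening: 0.177
```

```bash
python3 - <<'E'
from h import *
to([.5506,.0717,.085],8.2)
E
```

```text
pos [0.5488 0.0716 0.1405] shift cm [-0.02  0.19  5.55]
jaw deg 8.25 tilt 0.02
turn about tool z rad 0.0008
```

Emit:
apply_moves:
  moves:
    - [[0, 0.1, 2, 0, 0, 0, 0], [0, 0.1, 4, 0, 0, 0, 0], [0, 0.1, 5, 0, 0, 0, 0], [0, 0.1, 5.4, 0, 0, 0, 0], [0, 0.1, 5.6, 0, 0, 0, 0], [0, 0.1, 5.7, 0, 0, 0, 0], [0, 0.1, 5.7, 0, 0, 0, 0]]

```text
time_s: 32.5
eef_pos: [0.5507, 0.071, 0.0847]
eef_rot: [0.001, 0.655, 0.756, 0.001]
wrist_force: [-2.8, 0.0, 4.4]
opening: 0.175
```

Emit:
apply_moves:
  moves:
    - [[0, 0, 0.1, 0, 0, 0, 0], [0, 0, 0.2, 0, 0, 0, 0], [0, 0, 0.2, 0, 0, 0, 0]]

```text
time_s: 32.8
eef_pos: [0.5508, 0.071, 0.0846]
eef_rot: [0.001, 0.655, 0.756, 0.0]
wrist_force: [-9.8, -1.1, 21.2]
opening: 0.174
```

Emit:
apply_moves:
  moves:
    - [[0, 0, -0.2, 0, 0, 0, 0], [0, 0, -0.2, 0, 0, 0, 0.5], [0, 0, -0.2, 0, 0, 0, 0.7], [0, 0, -0.2, 0, 0, 0, 0.8], [0, 0, -0.2, 0, 0, 0, 0.8], [0, 0, -4, 0, 0, 0, 0.8], [0, 0, -9, 0, 0, 0, 0.8], [0, 0, -14, 0, 0, 0, 0.8]]

```text
time_s: 33.6
eef_pos: [0.5492, 0.071, 0.222]
eef_rot: [-0.001, 0.655, 0.756, -0.001]
wrist_force: [1.2, 0.0, -0.1]
opening: 0.798
```

Emit:
apply_moves:
  moves:
    - [[3.3, 0.5, -5, 0, 0, 0, 0.8], [3.3, 0.5, -8, 0, 0, 0, 0.8], [3.3, 0.5, -8, 0, 0, 0, 0.8], [3.3, 0.5, -8, 0, 0, 0, 0.8]]

```text
time_s: 34.0
eef_pos: [0.5506, 0.1045, 0.3022]
eef_rot: [0.001, 0.655, 0.756, 0.001]
wrist_force: [1.1, -0.0, -1.0]
opening: 0.801
```

```bash
python3 - <<'E'
from h import *
c=get_calibration('wrist');im=camera('wrist');cv2.imwrite('pics/w5.png',im[:,:,::-1])
h=cv2.cvtColor(im,cv2.COLOR_RGB2HSV);v=h[:,:,2]
for col in("yellow","red"):
    m=mask(im,col);m[:140]=0;m[295:]=0
    t=np.median(v[m>0]);mt=m&np.where(v>t*.9,255,0).astype(np.uint8)
    mt=cv2.morphologyEx(mt,cv2.MORPH_OPEN,np.ones((3,3)))
    k=np.vstack(blobs(mt,60)).reshape(-1,2);print(col,"lid",k.min(0),k.max(0),rect(cast(c,k,.056)))
cv2.imwrite('pics/s5.png',camera('side')[:,:,::-1])
print(get_obs()["time_s"],get_obs()["eef_pos"])
E
```

```text
yellow lid [225 160] [271 217] (array([551.4,  71.9], dtype=float32), array([77.5, 59. ], dtype=float32), np.float32(98.2))
red lid [227 227] [269 276] (array([564.9, -18.5], dtype=float32), array([76.2, 58.7], dtype=float32), np.float32(98.3))
34.1 [0.54947427 0.10417751 0.2996502 ]
```

View pics/w5.png

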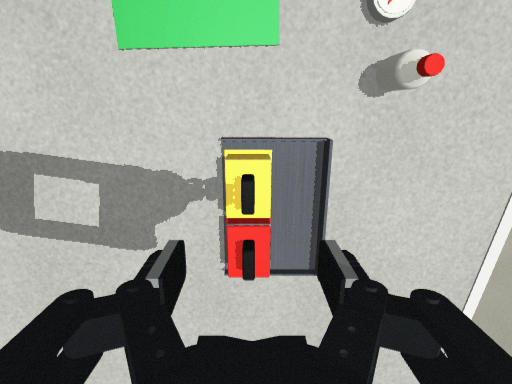

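View pics/s5.png

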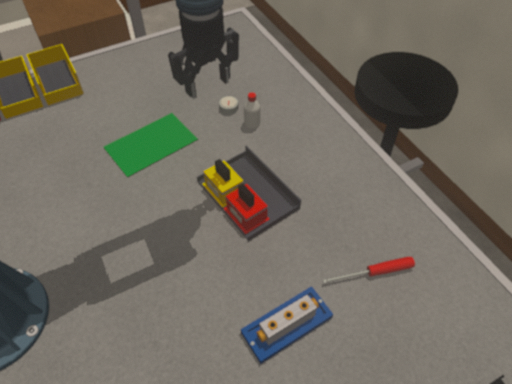

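Each box is within 2 mm of its pad centre and square to it. The manifold is in the nest (287,322), and the bystanders appear at the same pixels as at the start. Handing in.

```bash
python3 -c "
from bench import *
print(hand_in())"
```

```text
the job is handed in; nothing more can be done
None
```

The job is done and handed in at about 34 s of the 112 s allowed. I stood both boxes on the mat and laid the manifold in the nest. I then put red and yellow back on their own pads.

**Boxes:** In the last wrist picture the red lid is about 1.4 mm from its pad's centre and the yellow about 1.1 mm. Both are within about 0.1° of the pads' direction.

**Manifold:** It lies between the nest rims, about 2 mm from the middle and 0.4° off lengthwise. That position is rough: the image mask also caught the nest's two white dots, so the measured length came out too long. The pictures show it seated and centred.

**Bystanders and forces:** The screwdriver, bottle and gauge look unmoved in the last side view compared with the first; I compared these by eye. Wrist force at the end of each move was at most about 26 N, reached when pressing the boxes down lightly. No check failed. The hand-in gives no verdict.

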